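# Unlock the chip cutter's blade cassette and show it to the phone for a wear check

### The job

The colleague who services the chip cutter is on a call on the phone left of it and wants to check its blades. Push the yellow T-handled key fully home in the red locking knob, turn the knob anticlockwise to its stop and put the key back in its black pocket; then draw the blade cassette out by its red tab and hold it up, tab end up, to that phone's front camera: squarely facing the leaning screen, its grid centred on the camera's line of sight about 20 cm away. Finish while still holding it there, steady, without touching the phone or pushing other things about.

Things in the scene. Friction and masses are not known exactly. Their poses are not given: they have to be found in the camera images.
- cutter: Hand-pushed potato chip cutter, white and steel, 365 mm long (own y), 162 wide, fixed. Origin on the counter. In its frame, mm: blade cassette in the slotted upright frame at x 0, y 100 (uprights x +-36 to 54, up to z 122); column with the locking knob at x -75, y 100; black key pocket at x -80, y 15; between, nothing above z 80; pusher and handle at y -60 to -225, up to z 122.
- knob (a joint): Captive locking knob, red ribbed ring 37 mm wide on the column. Rad, growing anticlockwise from above: 0 to 0.25 at the start, when its dark steel tongue (14 mm wide, 53 mm from the axis) lies over the cassette's shoulder and holds it down; stop at 1.5, tongue clear, along the cutter's y. At 0 its recess is square to the cutter's axes. Turns at about 0.06 N m, stays where left.
- recess_mouth (a point): Centre of the mouth of the knob's square recess, on its top face, 150 mm above the counter. z is up, x points along the tongue (turns with the knob). The recess is 14.4 mm square and 16 mm deep, straight walled.
- square_key: T-handled key, 86 mm tall, 90 g, upright in its pocket. Origin: end of its tip; z up the shaft. Tip 12 mm square (sides along its x, y), 14 long, last 5 tapering to 8; above it a 25 mm round collar (z 14 to 18) that rests on the knob's or pocket's face when home; yellow handle z 62 to 86, 74 long along y, 16 thick along x (grip across x). In the pocket about parallel to the cutter.
- key_tip (a point): Middle of the end of the key's tip (the key's origin).
- pocket_mouth (a point): Centre of the mouth of the key's black pocket, 60 mm above the counter, axes of the cutter. The pocket, 36 mm square, has a square recess like the knob's: 14.4 mm wide, 16 mm deep. The key stands in it at the start with its tip 14 mm deep.
- blade_cassette: Blade cassette, 280 g: aluminium frame 84 mm wide (x), 12 thick (y, normal of the grid), 86 high (z), with a 60 x 60 mm grid of steel blades; on top a red grip tab 30 wide (x), 12 thick (y), z 86 to 120. Origin in the middle of its underside. Stands in the cutter's slot, 2 mm play, parallel to the cutter, underside 40 mm above the counter; comes out straight up.
- blade_centre (a point): Centre of the blade grid, 43 mm above the cassette's underside; axes of the cassette.
- phone_cradle: Fixed acrylic cradle, 102 x 72 x 136 mm, with the order phone (75 x 156 x 9 mm) leaning in it, top about 187 mm above the counter, to the left of the cutter. Origin on the counter; -x is the side the screen faces.
- phone_camera (a point): The phone's front camera, at the top middle of its screen, about 179 mm above the counter. z is its line of sight, square out of the screen (which leans back 14 degrees, so z rises by 14 degrees), y points up the screen, x across it (level).
- drink_can: Bystander: blue drink can, 69 mm across, 136 mm tall; origin under it.
- sauce_pot: Bystander: tub of sauce, 99 mm across, 128 mm tall; origin under it.
- sanitiser: Bystander: sanitiser bottle, 61 mm across, 214 mm tall; origin under it.
- chilli_jar: Bystander: spice jar with dark cap, 44 mm across, 105 mm tall; origin under it.
- pepper_jar: Bystander: spice jar with dark cap, 45 mm across, 105 mm tall; origin under it.
- wipes_tub: Bystander: blue tub of wipes, 72 mm across, 121 mm tall; origin under it.

How it is judged:
By the outcome, as a careful person would: the job done as asked, in the order asked, and still so for the second after the job is handed in, while the arm keeps its last pose, push and grip.
It also fails if it takes over 61 s, if anything falls off the work surface, if the arm or the gripper's body presses on something with over 40 N, if the wrist force passes 120 N, or if a joint passes its speed limit or range.

### The arm

A 6-joint arm with a two-finger parallel gripper is mounted at the origin on a cart in front of the work surface, level with it; the furniture and walls round the work are solid. World frame = base frame: x ahead of the robot, y to its left, z up, the work surface at z = 0. Lengths are in m, angles in rad, forces in N, time in s.
With the tool pointing down it reaches from about 0.425 to 0.95 m from the base axis. Payload 3.5 kg.
Tool frame: the origin (TCP) lies between the finger pads; the fingertips stand 22 mm ahead of it and the grasp point (between the pads) lies 3 mm ahead of it (ctrl.nose_length is the z of the fingertips in the tool frame, in m); z points along the fingers, y is the line along which they close (so a half turn about z gives the same grasp; the last joint's range is limited). The gripper opens to 85 mm and grips with 20 to 120 N. Pads are 22 mm wide; open, the fingers measure 114 mm over their backs; the gripper's body (76 mm by 85 mm) begins 54 mm behind the grasp point. The pads swing forward as they close: fully open they stand 13 mm farther back than shut.
Start: joints at [-1.35, 0.286, 1.577, -0, 1.279, -0.15], TCP at [0.245, -0.629, 0.253] pointing down, gripper open.
Joint ranges: [-2.77, 2.77], [-0.9, 2.22], [0.21, 2.48], [-1.53, 4.67], [0.24, 2.81], [-2.84, 2.84]. Speed limits (rad/s): [2.79, 2.79, 3.14, 3.14, 3.14, 3.14].

### API

Orientations are given as a unit quaternion [x, y, z, w].
In Python, from plant import ctrl gives the robot as it stands. The module is installed in compiled form; this text tells all that it offers.
- The arm moves only by the tool send_rows, never from a script. Its argument "rows" is text: rows parted by semicolons, each of 7 numbers parted by spaces: the turn, a rotation vector about the tool's x, y, z in degrees, then the shift along the tool's x, y, z in mm, then the opening, from -1 (shut) to 1 (fully open). A call has 1 to 8 rows; each row is the pose to reach, as a shift and turn from the pose commanded when the call began, along the tool's axes at that moment; what a row does not reach only later rows make up. A row lasts 1/8 s, in which the tool goes at most 62.5 mm and 10.7 degrees, less where a joint would pass 70% of its speed; a pose out of reach is approached as far as the arm can. A call with a gripper value outside its range is refused whole. The fingers move at their own pace and stop on an object; "grip_force" is the grip in N (left out, the last holds). Time passes only in rows, so rows that repeat a pose let the fingers close. It gives the time, the measured TCP pose, the force, the opening and the grip force at its end, in the units of the state.
- ctrl.get_state(): the state, without advancing time (a new reading comes with each control period).
- ctrl.read_camera(name): name is "scene" or "top" or "wrist"; returns a dict with "color" (400x640x3 uint8, red, green, blue), "fx", "fy", "cx", "cy" (pixels), "D" ([k1, k2, p1, p2, k3] as OpenCV has them; the pictures are not rectified), "extrinsics" (4x4, takes a point from world to camera coordinates). Camera axes: x right, y down, z forward; pixel columns grow to the right and rows downward; lengths in m; the calibration is good to about 2 mm. A picture is of the moment at which its call begins. There is no depth.
- ctrl.sign_off(): hands the job in; it is judged then, once.
Trained networks look in a picture, given as the dict that the camera call returned (one of the last four; its "shot" number tells which), for a name from the list of things; names that differ only in an ending like _2 or _b are one class to them, and where a whole thing is asked for, a point or a joint stands for the part that bears it (a point fixed in the world has none). Each returns a list of dicts, best first, with "p" (0 to 1); they miss things now and then, are a little off and sometimes report something else, mostly with a low value. They report only what shows in the picture. A call takes as long as a camera call.
- ctrl.look_for(picture, target): "position" ([x, y, z] in m, in the coordinates of the camera as it stood for that picture, good to about 4 mm: the middle of the surface that is visible of it).
The state is a dict: "time": time; "qpos": joint angles; "dq": joint speeds; "joint_efforts": joint torques, N m; "eef_pos": TCP position; "tcp_rot": TCP orientation; "contact_force": force on the tool from outside, world axes, zero at the start; "wrist_torque": the same for the moment, N m; "opening": opening from 0.0 (shut) to 1.0 (fully open); "finger_force": force on a finger pad.
Only numpy, scipy, OpenCV 4.12 (cv2) and the standard library are available. Lean on these libraries where they do the work, as an engineer would, in place of code of your own. Each camera call takes 0.05 s, during which the arm holds its last target. There are 200 camera calls.

## Working session

There is one attempt and no reset: what is moved stays moved. The work goes in short steps, Python scripts to look and compute and a tool call to move; the robot and the scene stay as the last step left them, time stands still between calls to the robot, and variables do not carry over. Pictures are saved under pics/ and viewed, at most 10 in all, crops included, and the job is handed in when it is done.

Besides the shell and the picture viewer there is one more tool, called by a JSON object that holds its "fn" and its "kwargs". send_rows: Moves the arm, as the interface text tells. Its arguments: {"type":"object","properties":{"rows":{"type":"string"},"grip_force":{"type":"number"}},"required":["rows"]}

```bash
mkdir -p pics
cat > h.py <<'E'
import numpy as np, cv2
from scipy.spatial.transform import Rotation as R
from plant import ctrl
def w(pic,p):
    E=np.array(pic["extrinsics"]); return E[:3,:3].T@(np.array(p)-E[:3,3])
def px(pic,P):
    E=np.array(pic["extrinsics"]);K=np.array([[pic["fx"],0,pic["cx"]],[0,pic["fy"],pic["cy"]],[0,0,1.]])
    return cv2.projectPoints(np.array(P,float).reshape(-1,3),cv2.Rodrigues(E[:3,:3])[0],E[:3,3],K,np.array(pic["D"],float))[0].reshape(-1,2)
def ray(pic,uv,z):
    "pixel -> world point at height z"
    E=np.array(pic["extrinsics"]);K=np.array([[pic["fx"],0,pic["cx"]],[0,pic["fy"],pic["cy"]],[0,0,1.]])
    n=cv2.undistortPoints(np.array(uv,float).reshape(-1,1,2),K,np.array(pic["D"],float)).reshape(-1,2)
    o=-E[:3,:3].T@E[:3,3]; d=np.c_[n,np.ones(len(n))]@E[:3,:3]
    return o+d*((z-o[2])/d[:,2])[:,None]
def save(pic,name,crop=None,s=1):
    im=pic["color"][:,:,::-1]
    if crop: im=im[crop[1]:crop[3],crop[0]:crop[2]]
    cv2.imwrite("pics/"+name,cv2.resize(im,None,fx=s,fy=s,interpolation=cv2.INTER_CUBIC))
def go(pos,Rt):
    "row (turn deg, shift mm) from present commanded~measured pose"
    s=ctrl.get_state(); R0=R.from_quat(s["tcp_rot"])
    return np.r_[np.degrees((R0.inv()*Rt).as_rotvec()),1000*R0.inv().apply(np.array(pos)-s["eef_pos"])].round(2)
E
python3 - <<'E'
from h import *
np.set_printoptions(precision=4,suppress=True)
names="cutter knob recess_mouth square_key key_tip pocket_mouth blade_cassette blade_centre phone_cradle phone_camera drink_can sauce_pot sanitiser chilli_jar pepper_jar wipes_tub".split()
print(ctrl.get_state())
for c in ["scene","top"]:
    p=ctrl.read_camera(c); save(p,c+"0.png")
    print(c,p["fx"],w(p,[0,0,0]))
    for n in names:
        for d in ctrl.look_for(p,n)[:1]: print(n,w(p,d["position"]),round(d["p"],2),{k:v for k,v in d.items() if k not in("position","p")})
E
```

```text
{'time': 0.0, 'qpos': array([-1.35  ,  0.2872,  1.5782, -0.    ,  1.2786, -0.15  ]), 'dq': array([ 0.0003, -0.0022,  0.0012, -0.0001,  0.0001, -0.001 ]), 'joint_efforts': array([ -0.    , -40.5981, -29.2623,  -0.0001,   0.0059,   0.    ]), 'eef_pos': array([ 0.2445, -0.6285,  0.2519]), 'tcp_rot': array([ 0.9829,  0.1844, -0.    , -0.0012]), 'contact_force': array([ 0.3797,  1.1557, -0.0875]), 'wrist_torque': array([ 0.0077,  0.0016, -0.0438]), 'finger_force': 0.0, 'opening': 1.0026937693871163}
scene 399.9074035813542 [-0.2202 -0.9161  0.7156]
cutter [ 0.4926 -0.2266  0.0486] 0.8 {}
knob [ 0.4814 -0.0993  0.1439] 0.73 {}
square_key [ 0.4631 -0.183   0.1233] 0.77 {}
key_tip [ 0.4675 -0.1808  0.1227] 0.66 {}
pocket_mouth [ 0.4936 -0.2222  0.0538] 0.91 {}
blade_cassette [ 0.5641 -0.1081  0.1125] 0.86 {}
blade_centre [ 0.5656 -0.1075  0.1104] 0.78 {}
phone_cradle [0.6212 0.2015 0.0812] 0.67 {}
phone_camera [0.6249 0.2073 0.1187] 0.66 {}
sauce_pot [ 0.7616 -0.0368  0.0501] 0.92 {}
sanitiser [0.7891 0.1068 0.0649] 0.88 {}
chilli_jar [0.499  0.4272 0.0526] 0.65 {}
pepper_jar [0.5479 0.4109 0.0651] 0.87 {}
wipes_tub [ 0.4539 -0.5423  0.062 ] 0.7 {}
top 364.23712550385494 [ 0.3571 -0.0505  1.5982]
cutter [ 0.5156 -0.2431  0.039 ] 0.73 {}
knob [ 0.4887 -0.0976  0.1474] 0.67 {}
recess_mouth [ 0.4643 -0.1786  0.1321] 0.75 {}
square_key [ 0.4647 -0.1766  0.1312] 0.62 {}
key_tip [ 0.4633 -0.1781  0.1304] 0.57 {}
pocket_mouth [ 0.5191 -0.2362  0.0388] 0.73 {}
blade_cassette [ 0.5589 -0.1063  0.1271] 0.52 {}
phone_cradle [0.6168 0.2066 0.0931] 0.69 {}
drink_can [0.6516 0.4502 0.1236] 0.79 {}
sauce_pot [ 0.7836 -0.0182  0.126 ] 0.92 {}
sanitiser [0.7945 0.1127 0.1669] 0.78 {}
chilli_jar [0.4977 0.4388 0.1007] 0.43 {}
pepper_jar [0.553  0.4136 0.1055] 0.68 {}
wipes_tub [ 0.4805 -0.5169  0.1185] 0.64 {}
```

View pics/scene0.png

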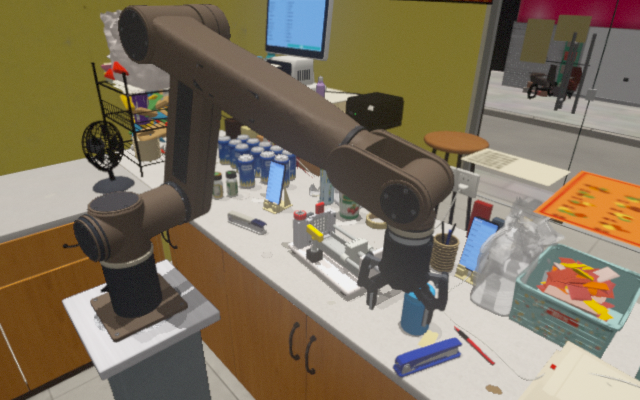

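View pics/top0.png

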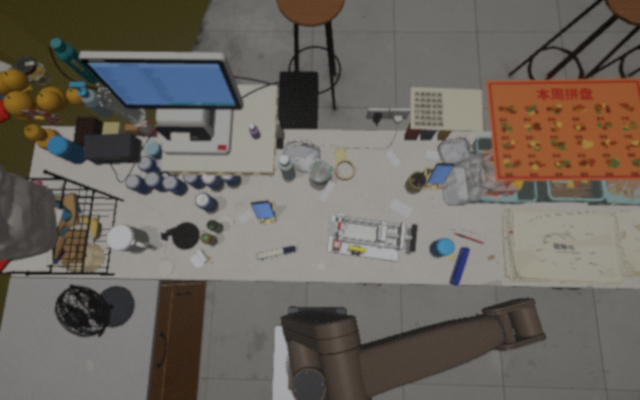

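The scene view shows the cutter around (325,250) with the yellow key at (315,232), the knob at (297,222) and the left phone at (275,185). In the top view the cutter is at (370,238) and the left phone at (262,211). The cutter's y is roughly world +y, and its yaw is about -10°.

Run:
```python
from h import *
s=ctrl.get_state(); print(s["time"])
p=ctrl.read_camera("wrist"); E=np.array(p["extrinsics"])
Rt=R.from_quat(s["tcp_rot"]); C=w(p,[0,0,0])
print("cam in tool",Rt.inv().apply(C-s["eef_pos"]),"axis",Rt.inv().apply(E[2,:3]), p["fx"])
a=np.radians(80); X=np.array([np.cos(a),np.sin(a),0]);Z=np.array([0,0,-1.]);T=R.from_matrix(np.c_[X,np.cross(Z,X),Z])
print(go([0.46,-0.15,0.36],T))
```

```text
1.7
cam in tool [ 0.07965667 -0.00091312 -0.12063792] axis [-3.11404555e-01 -1.26654392e-04  9.50277427e-01] 341.41417255982515
[   0.      0.    -58.76  374.36 -368.51 -106.67]
```

{"fn": "send_rows", "kwargs": {"rows": "0 0 -8 45 -45 -40 1;0 0 -16 95 -95 -100 1;0 0 -24 145 -145 -107 1;0 0 -33 195 -193 -107 1;0 0 -42 245 -242 -107 1;0 0 -50 300 -292 -107 1;0 0 -59 345 -335 -107 1;0 0 -59 374 -368 -107 1"}}

```text
time: 2.75
eef_pos: [0.4397, -0.1967, 0.3603]
tcp_rot: [0.764, 0.645, 0.0, 0.001]
contact_force: [0.7, 0.1, -0.0]
opening: 0.999
finger_force: 0.0
```

Run:
```python
from h import *
np.set_printoptions(precision=4,suppress=True)
s=ctrl.get_state(); print(s["time"],s["eef_pos"],s["tcp_rot"],s["qpos"],s["dq"])
p=ctrl.read_camera("wrist"); save(p,"w1.png")
np.save("w1.npy",p,allow_pickle=True)
for n in "knob recess_mouth square_key key_tip pocket_mouth blade_cassette blade_centre phone_camera phone_cradle".split():
    for d in ctrl.look_for(p,n)[:2]: print(n,w(p,d["position"]),round(d["p"],2))
```

```text
2.75 [ 0.4397 -0.1967  0.3603] [0.7645 0.6447 0.0002 0.0006] [-0.6317 -0.2181  1.9021  0.0001  1.4562 -0.4621] [ 1.0136 -0.0914  0.0711 -0.      0.0196  1.0349]
knob [ 0.4923 -0.0912  0.1498] 0.67
recess_mouth [ 0.4868 -0.0921  0.1507] 0.92
square_key [ 0.4635 -0.1711  0.1284] 0.77
key_tip [ 0.4641 -0.172   0.1336] 0.87
pocket_mouth [ 0.5194 -0.2121  0.0429] 0.96
pocket_mouth [ 0.5525 -0.1032  0.1254] 0.73
blade_cassette [ 0.5539 -0.1023  0.1267] 0.78
blade_cassette [ 0.4633 -0.1744  0.1344] 0.49
blade_centre [ 0.5526 -0.1031  0.1286] 0.9
phone_cradle [ 0.4827 -0.4985  0.071 ] 0.73
```

View pics/w1.png

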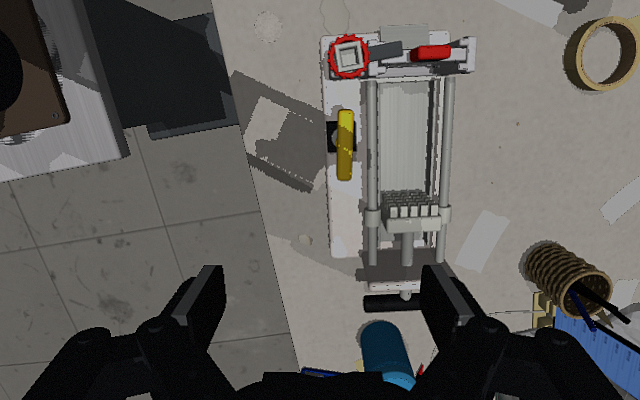

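The wrist view shows the knob at (348,55), its tongue reaching right to (400,48), the yellow key at (345,145) and the red tab at (431,52). The arm was still moving, so I'll measure again now that it has settled.

```bash
cat >> h.py <<'E'
def blob(pic,kind,z,box=None):
    "minAreaRect in world plane z of colour blobs"
    im=pic["color"]; hsv=cv2.cvtColor(im,cv2.COLOR_RGB2HSV).astype(int); H,S,V=hsv[...,0],hsv[...,1],hsv[...,2]
    m={"y":(H>20)&(H<35)&(S>150)&(V>80),"r":((H<8)|(H>172))&(S>150)&(V>80)}[kind]
    n,l,st,_=cv2.connectedComponentsWithStats(m.astype(np.uint8))
    out=[]
    for i in range(1,n):
        if st[i,4]<60: continue
        v,u=np.nonzero(l==i); P=ray(pic,np.c_[u,v],z)
        c,wh,a=cv2.minAreaRect((P[:,:2]*1000).astype(np.float32)); out.append((np.round(c,1),np.round(wh,1),round(a,1),st[i].tolist()))
    return out
E
python3 - <<'E'
from h import *
np.set_printoptions(precision=4,suppress=True)
s=ctrl.get_state()
p=ctrl.read_camera("wrist"); s=ctrl.get_state();print(s["time"],s["eef_pos"])
np.save("w2.npy",p,allow_pickle=True)
for k,z in [("y",.132),("r",.15),("r",.16)]: print(k,z,*blob(p,k,z),sep="\n  ")
for n in "recess_mouth square_key".split():
    for d in ctrl.look_for(p,n)[:1]: print(n,w(p,d["position"]),round(d["p"],2))
save(p,"w2.png",(300,0,500,220),2.7)
E
```

```text
3.3 [ 0.4388 -0.1997  0.3597]
y
  0.132
  (array([ 466.1, -175.4]), array([71.4, 15. ]), 79.3, [338, 107, 16, 71, 1007])
r
  0.15
  (array([481.1, -92.6]), array([38.2, 38. ]), 80.4, [328, 30, 43, 46, 589])
  (array([ 558.4, -100.7]), array([11. , 29.5]), 81.2, [419, 41, 33, 14, 435])
r
  0.16
  (array([480.2, -93.4]), array([37. , 36.8]), 80.4, [328, 30, 43, 46, 589])
  (array([ 555.2, -101.3]), array([10.7, 28.7]), 81.2, [419, 41, 33, 14, 435])
recess_mouth [ 0.4888 -0.0894  0.1504] 0.88
square_key [ 0.4662 -0.1736  0.1326] 0.89
```

View pics/w2.png

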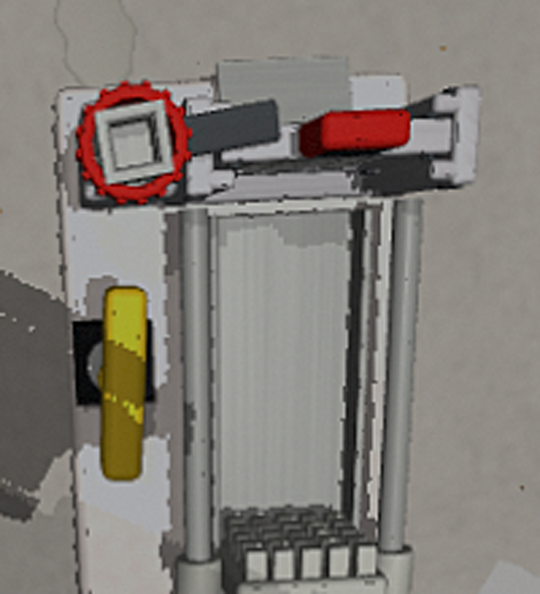

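```bash
cat >> h.py <<'E'
def down(deg,x,y,z):
    "row to tool-down pose with tool x at deg"
    a=np.radians(deg); X=np.array([np.cos(a),np.sin(a),0]);Z=np.array([0,0,-1.])
    return go([x,y,z],R.from_matrix(np.c_[X,np.cross(Z,X),Z]))
E
python3 - <<'E'
from h import *
p=np.load("w2.npy",allow_pickle=True).item()
f=lambda L,z:(1000*ray(p,np.array(L)/2.7+[300,0],z)[:,:2]).round(1).tolist()
print("tongue",f([(188,118),(277,100),(190,154),(278,135)],.14),"recess outer",f([(95,108),(165,97),(175,168),(103,185)],.15))
print("tab",f([(318,112),(408,108),(408,148),(318,152)],.16))
print(down(79.3,.466,-.175,.123),down(79.3,.466,-.175,.22))
E
```

```text
tongue [[501.8, -87.1], [532.6, -86.3], [500.9, -98.7], [531.7, -97.5]] recess outer [[470.5, -79.8], [493.8, -80.4], [493.9, -102.9], [469.2, -104.2]]
tab [[540.6, -94.0], [569.7, -97.3], [568.8, -109.5], [539.4, -106.1]]
[-1.000e-02 -1.000e-02  8.500e-01  2.861e+01  2.260e+01  2.368e+02] [-1.000e-02 -1.000e-02  8.500e-01  2.862e+01  2.258e+01  1.398e+02]
```

{"fn": "send_rows", "kwargs": {"rows": "0 0 1 15 12 55 1;0 0 1 28.6 22.5 110 1;0 0 1 28.6 22.5 165 1;0 0 1 28.6 22.5 205 1;0 0 1 28.6 22.5 225 1;0 0 1 28.6 22.5 236 1;0 0 1 28.6 22.5 236 1", "grip_force": 50}}

```text
time: 4.28
eef_pos: [0.466, -0.1743, 0.1236]
tcp_rot: [0.77, 0.638, -0.0, -0.0]
contact_force: [0.7, 0.3, 0.3]
opening: 0.999
finger_force: 0.0
```

{"fn": "send_rows", "kwargs": {"rows": "0 0 0 0 0 0 -1;0 0 0 0 0 0 -1;0 0 0 0 0 0 -1;0 0 0 0 0 0 -1;0 0 0 0 0 0 -1;0 0 0 0 0 0 -1;0 0 0 0 0 0 -1"}}

```text
time: 5.15
eef_pos: [0.4664, -0.1743, 0.1243]
tcp_rot: [0.77, 0.638, 0.0, 0.0]
contact_force: [-0.0, 1.5, 4.1]
opening: 0.18
finger_force: 50.4
```

{"fn": "send_rows", "kwargs": {"rows": "0 0 0 0 0 -8 -1;0 0 0 0 0 -25 -1;0 0 0 0 0 -65 -1;0 0 0 0 0 -110 -1;0 0 0 0 0 -135 -1;0 0 0 0 0 -145 -1;0 0 0 0 0 -145 -1;0 0 0 0 0 -145 -1"}}

```text
time: 6.15
eef_pos: [0.4655, -0.1738, 0.2672]
tcp_rot: [0.77, 0.638, -0.001, -0.001]
contact_force: [0.6, -0.1, -1.0]
opening: 0.176
finger_force: 49.8
```

Run:
```python
from h import *
np.set_printoptions(precision=4,suppress=True)
p=ctrl.read_camera("wrist"); s=ctrl.get_state();print(s["time"],s["eef_pos"],s["tcp_rot"],s["contact_force"])
np.save("w3.npy",p,allow_pickle=True)
for k,z in [("y",.27),("r",.15),("r",.16)]: print(k,z,*blob(p,k,z),sep="\n  ")
for n in "recess_mouth key_tip pocket_mouth".split():
    for d in ctrl.look_for(p,n)[:1]: print(n,w(p,d["position"]),round(d["p"],2))
u=px(p,[.482,-.092,.15])[0];print(u)
save(p,"w3.png",None,1.25); x,y=u.astype(int); save(p,"w3c.png",(max(0,x-50),max(0,y-50),x+120,y+60),4.5);print(max(0,x-50),max(0,y-50))
```

```text
6.2 [ 0.4655 -0.1738  0.2671] [ 0.7703  0.6377 -0.0006 -0.0016] [-0.8635  0.1701 -1.8972]
y
  0.27
  (array([ 464.3, -176.3]), array([74.5, 15.4]), 79.6, [302, 220, 41, 157, 5663])
r
  0.15
  (array([481.3, -92.1]), array([37.6, 38.1]), 79.3, [296, 56, 58, 60, 1030])
  (array([ 558.5, -101.2]), array([11.8, 29.7]), 82.8, [419, 69, 45, 20, 809])
r
  0.16
  (array([481.3, -92.2]), array([36.1, 36.5]), 79.3, [296, 56, 58, 60, 1030])
  (array([ 555.2, -100.9]), array([11.3, 28.5]), 82.8, [419, 69, 45, 20, 809])
recess_mouth [ 0.4876 -0.0884  0.1494] 0.75
key_tip [ 0.4617 -0.1657  0.2789] 0.9
pocket_mouth [ 0.5338 -0.1644  0.0456] 0.95
[325.4449  85.707 ]
275 35
```

View pics/w3c.png

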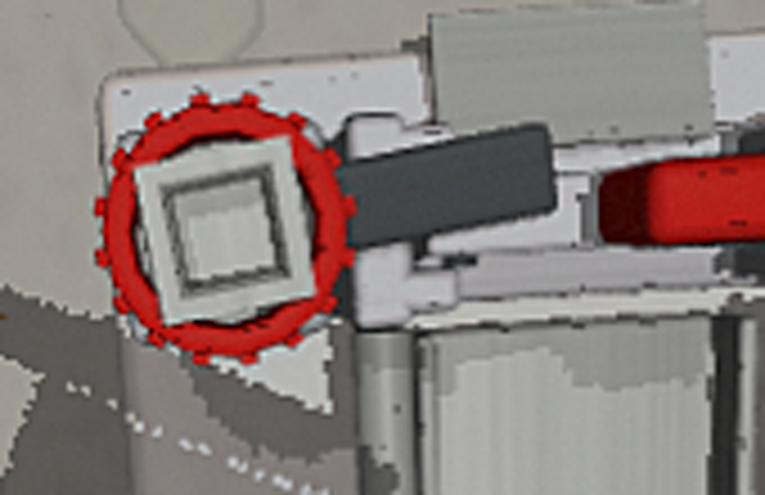

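The crop shows the recess mouth as the dark square centred near (226,231), turned slightly anticlockwise, with the tongue from (340,205) to (555,170). Next I'll compute the recess pose and the offset of the key in the gripper.

Run:
```python
from h import *
p=np.load("w3.npy",allow_pickle=True).item()
f=lambda L,z:(1000*ray(p,np.array(L)/4.5+[275,35],z)[:,:2]).round(1)
c=f([(158,190),(268,165),(293,275),(183,297)],.15); print(c.tolist(),c.mean(0)); 
o=f([(133,170),(288,136),(318,290),(165,325)],.15); print(o.tolist(),o.mean(0))
ang=lambda a,b:np.degrees(np.arctan2(*(b-a)[::-1])).round(1)
for q in(c,o): print(ang(q[0],q[1]),ang(q[3],q[2]),ang(q[3],q[0])-90,ang(q[2],q[1])-90)
t=f([(350,165),(548,127),(555,208),(352,248)],.142); print(t.tolist(),ang(t[0],t[1]),ang(t[3],t[2]))
print(blob(p,"y",.2748))
e=f([(110,70),(425,52)],.10);print("cutter edge",ang(e[0],e[1]))
s=np.array(w(p,[0,0,0]));print("cam",s)
```

```text
[[473.0, -84.8], [489.5, -84.4], [490.4, -100.4], [473.7, -100.5]] [481.65  -92.525]
[[470.0, -81.4], [493.1, -81.0], [493.7, -103.2], [470.3, -104.0]] [481.775 -92.4  ]
1.4 0.3 2.5999999999999943 3.200000000000003
1.0 2.0 0.7999999999999972 1.5
[[502.0, -86.3], [532.2, -86.3], [531.8, -98.1], [500.3, -98.3]] 0.0 0.4
[(array([ 465. , -172.9]), array([71.4, 14.8]), 79.6, [302, 220, 41, 157, 5663])]
cutter edge -7.5
cam [ 0.48012146 -0.09470935  0.38795473]
```

View pics/w3.png

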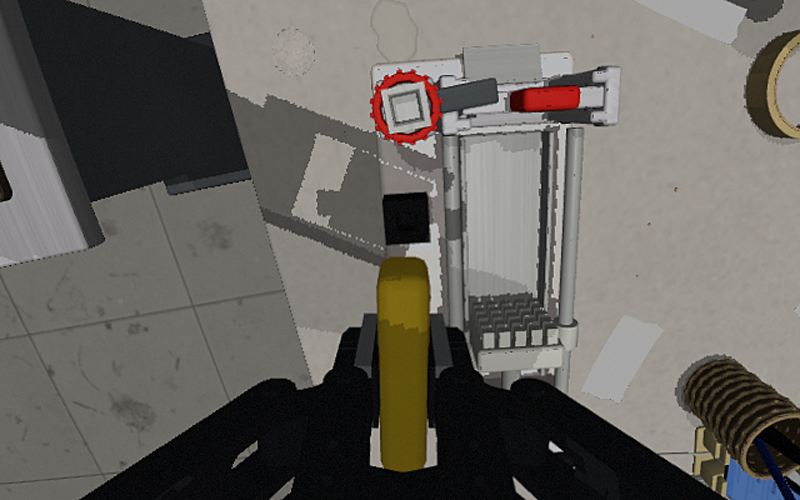

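Run:
```python
from h import *
p=np.load("w3.npy",allow_pickle=True).item()
print(ray(p,np.array([(384,194),(428,196),(430,242),(386,244)])/1.25,.06).round(4).tolist())
print(down(91,.4819,-.0906,.2671),down(91,.4819,-.0906,.2150))
```

```text
[[0.4535, -0.151, 0.06], [0.4868, -0.1588, 0.06], [0.4821, -0.1959, 0.06], [0.447, -0.191, 0.06]]
[-1.100e-01 -6.000e-02 -1.176e+01  8.490e+01  2.500e-01  7.000e-01] [-1.100e-01 -6.000e-02 -1.176e+01  8.486e+01  3.600e-01  5.280e+01]
```

{"fn": "send_rows", "kwargs": {"rows": "0 0 -6 35 0.3 0 -1;0 0 -11.8 75 0.3 0 -1;0 0 -11.8 84.3 0.3 0 -1;0 0 -11.8 84.3 0.3 15 -1;0 0 -11.8 84.3 0.3 28 -1;0 0 -11.8 84.3 0.3 38 -1;0 0 -11.8 84.3 0.3 42 -1;0 0 -11.8 84.3 0.3 42 -1"}}

```text
time: 7.35
eef_pos: [0.4821, -0.0917, 0.2265]
tcp_rot: [0.701, 0.713, -0.0, -0.0]
contact_force: [0.5, -0.1, -1.0]
opening: 0.177
finger_force: 49.7
```

{"fn": "send_rows", "kwargs": {"rows": "0 0 0 0 0 3 -1;0 0 0 0 0 6 -1;0 0 0 0 0 9 -1;0 0 0 0 0 12 -1;0 0 0 0 0 12 -1"}}

```text
time: 7.98
eef_pos: [0.4823, -0.0914, 0.2149]
tcp_rot: [0.701, 0.714, 0.0, 0.0]
contact_force: [0.1, -0.6, -0.4]
opening: 0.175
finger_force: 49.7
```

Free entry. I'll press on until it seats.

{"fn": "send_rows", "kwargs": {"rows": "0 0 0 0 0 1 -1;0 0 0 0 0 2 -1;0 0 0 0 0 3 -1;0 0 0 0 0 3 -1;0 0 0 0 0 3 -1"}}

```text
time: 8.6
eef_pos: [0.4826, -0.0915, 0.2148]
tcp_rot: [0.701, 0.714, -0.0, 0.0]
contact_force: [-3.6, 1.1, 10.5]
opening: 0.179
finger_force: 51.4
```

```bash
python3 -c "
from h import *
s=ctrl.get_state();print(s['eef_pos'],s['contact_force'],s['wrist_torque'],s['qpos'])"
```

```text
[ 0.48259747 -0.09152536  0.21476251] [-3.60419773  1.06678189 10.46051855] [0.35125856 1.00375942 0.03283068] [-3.94211994e-01 -8.99555184e-02  2.05600149e+00 -2.33275835e-04
  1.17509359e+00 -4.12594354e-01]
```

{"fn": "send_rows", "kwargs": {"rows": "0 0 -8 0 0 -1 -1;0 0 -16 0 0 -1 -1;0 0 -24 0 0 -1 -1;0 0 -32 0 0 -1 -1;0 0 -40 0 0 -1 -1;0 0 -40 0 0 -1 -1"}}

```text
time: 9.35
eef_pos: [0.4818, -0.0917, 0.2148]
tcp_rot: [0.414, 0.91, -0.001, -0.001]
contact_force: [-4.9, 0.7, 8.5]
opening: 0.179
finger_force: 51.1
```

```bash
python3 -c "
from h import *
s=ctrl.get_state();print(s['eef_pos'],s['contact_force'],s['wrist_torque'],s['qpos'])"
```

```text
[ 0.48178578 -0.09168777  0.21477726] [-4.92105107  0.71627932  8.54350832] [0.08983028 1.13277537 0.02003603] [-3.94537269e-01 -9.05266325e-02  2.05650156e+00 -1.68861888e-03
  1.17729792e+00 -1.11162926e+00]
```

{"fn": "send_rows", "kwargs": {"rows": "0 0 -8 0 0 0 -1;0 0 -16 0 0 0 -1;0 0 -24 0 0 0 -1;0 0 -32 0 0 0 -1;0 0 -38 0 0 0 -1;0 0 -38 0 0 0 -1"}}

```text
time: 10.1
eef_pos: [0.4814, -0.0923, 0.2148]
tcp_rot: [0.095, 0.996, -0.001, -0.002]
contact_force: [-6.2, -0.6, 8.2]
opening: 0.178
finger_force: 51.1
```

```bash
python3 -c "
from h import *
s=ctrl.get_state();print(s['eef_pos'],s['contact_force'],s['wrist_torque'],s['qpos'])"
```

```text
[ 0.4814112  -0.09225096  0.21477509] [-6.2032105  -0.61487023  8.2372962 ] [-0.2680549   1.38306094 -0.03064869] [-0.39499794 -0.0906334   2.05660691 -0.00379726  1.17786725 -1.77460515]
```

{"fn": "send_rows", "kwargs": {"rows": "0 0 -4 0 0 0 -1;0 0 -8 0 0 0 -1;0 0 -8 0 0 0 -1"}}

```text
time: 10.48
eef_pos: [0.4813, -0.0925, 0.2148]
tcp_rot: [0.025, 1.0, -0.002, -0.002]
contact_force: [-6.0, -2.2, 9.0]
opening: 0.178
finger_force: 51.1
```

```bash
python3 -c "
from h import *
s=ctrl.get_state();print(s['eef_pos'],s['contact_force'],s['wrist_torque'],s['qpos'])"
```

```text
[ 0.48134256 -0.09251862  0.21478324] [-6.04154827 -2.17090173  9.03452846] [-0.42579703  1.39752628  0.04485969] [-0.39519052 -0.09062907  2.05658855 -0.00465956  1.17781594 -1.91394334]
```

{"fn": "send_rows", "kwargs": {"rows": "0 0 -4 0 0 0 -1;0 0 -7 0 0 0 -1;0 0 -7 0 0 0 -1"}}

```text
time: 10.85
eef_pos: [0.481, -0.093, 0.2148]
tcp_rot: [-0.036, 0.999, -0.002, -0.002]
contact_force: [-8.5, -3.2, 10.1]
opening: 0.18
finger_force: 51.2
```

Run:
```python
from h import *
p=ctrl.read_camera("wrist");s=ctrl.get_state();print(s['time'],s['eef_pos'],s['tcp_rot'],s['contact_force'],s['wrist_torque'],s['qpos'])
np.save("w4.npy",p,allow_pickle=True)
for k,z in [("y",.222),("r",.15)]: print(k,z,*blob(p,k,z),sep="\n  ")
save(p,"w4.png",None,1.25)
```

```text
10.9 [ 0.48103466 -0.09305096  0.21478907] [-0.03582218  0.99935278 -0.00215165 -0.00248055] [-8.00136001 -3.21060194  9.08116328] [-0.67358081  1.63204599 -0.06997238] [-0.39566605 -0.0906485   2.05659961 -0.00647607  1.1783556  -2.03563758]
y
  0.222
  (array([481.7, -92.3]), array([70.5, 14.3]), 4.5, [304, 224, 37, 154, 4748])
r
  0.15
  (array([469.8, -78.9]), array([13.5,  4.8]), 41.7, [341, 207, 12, 21, 92])
  (array([ 566.3, -101.6]), array([24.5,  4.8]), 3.0, [296, 334, 8, 30, 168])
```

View pics/w4.png

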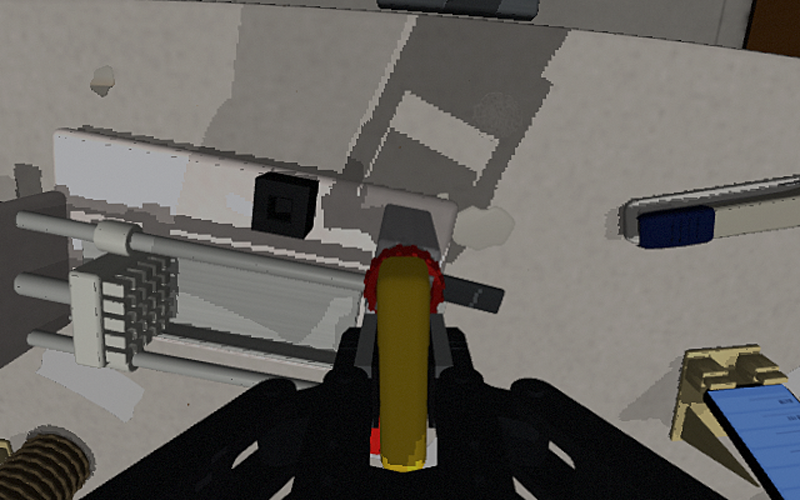

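The tongue now runs from (443,288) to (503,300), nearly parallel to the rails, and the pocket is at (285,205).

Run:
```python
from h import *
p=np.load("w4.npy",allow_pickle=True).item()
f=lambda L,z:(1000*ray(p,np.array(L)/1.25,z)[:,:2]).round(1)
ang=lambda a,b:np.degrees(np.arctan2(*(b-a)[::-1])).round(1)
t=f([(452,276),(503,290),(442,303),(497,313)],.142);print(t.tolist(),ang(t[0],t[1]),ang(t[2],t[3]))
r=f([(40,216),(350,279)],.075);print(ang(r[0],r[1]))
u=px(p,[[.4818,-.0924,.142]])*1.25;print(u)
im=p["color"]; save(p,"w4c.png",(270,150,430,270),5)
```

```text
[[474.4, -68.9], [479.9, -43.0], [489.1, -72.3], [492.5, -44.2]] 78.0 83.1
82.2
[[402.76093494 286.76898342]]
```

View pics/w4c.png

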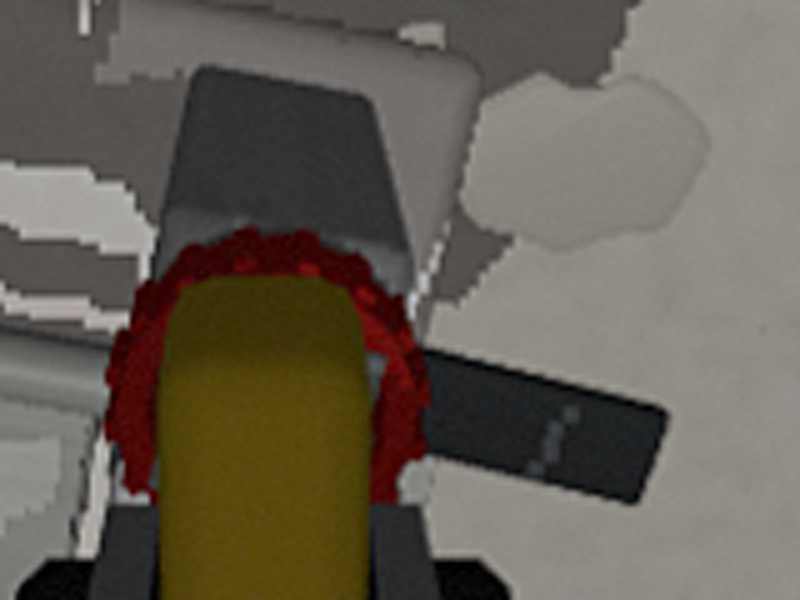

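Run:
```python
from h import *
p=np.load("w4.npy",allow_pickle=True).item()
ang=lambda a,b:np.degrees(np.arctan2(*(b-a)[::-1])).round(1)
for z in(.13,.138,.146):
  t=1000*ray(p,np.array([(425,348),(668,408),(430,455),(632,504)])/5+[270,150],z)[:,:2]
  m=(t[1]+t[3])/2; print(ang(t[0],t[1]),ang(t[2],t[3]),np.linalg.norm(t[1]-t[3]),m, ang(np.array([481.7,-92.4]),m))
```

```text
79.5 79.4 14.359278151387796 [491.48861168 -40.26663385] 79.4
79.5 79.4 13.801168648197033 [487.98514497 -42.4901334 ] 82.8
79.5 79.4 13.243059145006379 [484.48167827 -44.71363295] 86.7
```

{"fn": "send_rows", "kwargs": {"rows": "0 0 -3 0 0 0 -1;0 0 -6 0 0 0 -1;0 0 -6 0 0 0 -1"}}

```text
time: 11.28
eef_pos: [0.481, -0.0932, 0.2148]
tcp_rot: [-0.088, 0.996, -0.002, -0.003]
contact_force: [-8.6, -3.4, 9.7]
opening: 0.178
finger_force: 51.2
```

Run:
```python
from h import *
p=ctrl.read_camera("wrist");s=ctrl.get_state();print(s['time'],s['eef_pos'],s['tcp_rot'],s['contact_force'],s['wrist_torque'],s['joint_efforts'])
np.save("w5.npy",p,allow_pickle=True)
print(blob(p,"y",.222))
# tongue mask: dark bluish steel
im=p["color"].astype(int); q=np.load("w4.npy",allow_pickle=True).item()["color"].astype(int)
for a in (q,im): 
    r=a[215:260,355:415]; m=(r.sum(2)<160).astype(np.uint8); n,l,st,c=cv2.connectedComponentsWithStats(m); i=1+st[1:,4].argmax(); v,u=np.nonzero(l==i)
    t=1000*ray(p,np.c_[u+355,v+215],.138)[:,:2]; x,y,_,_=cv2.fitLine(t.astype(np.float32),2,0,.01,.01)[:4].ravel(); print(st[i],cv2.minAreaRect(t.astype(np.float32)),np.degrees(np.arctan2(y,x)))
```

```text
11.325 [ 0.48097239 -0.09317974  0.21481657] [-0.08787788  0.99612536 -0.00213106 -0.0026834 ] [-9.37703444 -4.95015589  9.95547273] [-0.71839394  1.64106042 -0.21242829] [  2.58569084 -20.43979883 -26.38165712   1.64582491  -1.7288851
  -0.14082733]
[(array([481.5, -91.8]), array([70.5, 14.9]), 9.1, [304, 224, 38, 154, 4868])]
[  0   5  48  31 926] ((481.10089111328125, -57.791603088378906), (31.97235870361328, 13.524385452270508), 84.9703140258789) 82.46147
[  0   8  46  35 877] ((484.7742919921875, -58.228599548339844), (32.01968765258789, 13.59276008605957), 79.27308654785156) 75.932846
```

The tongue stayed at 79° while the gripper turned 6° further and the torque rose to 0.21 N m, so the knob is at its stop. I'll back off into the free play and lift out.

{"fn": "send_rows", "kwargs": {"rows": "0 0 8 0 0 -2 -1;0 0 15 0 0 -4 -1;0 0 15 0 0 -9 -1;0 0 15 0 0 -18 -1;0 0 15 0 0 -30 -1;0 0 15 0 0 -45 -1;0 0 15 0 0 -55 -1;0 0 15 0 0 -55 -1"}}

```text
time: 12.32
eef_pos: [0.4829, -0.0915, 0.2695]
tcp_rot: [0.043, 0.999, -0.0, 0.001]
contact_force: [-0.2, -0.1, -0.4]
opening: 0.181
finger_force: 49.7
```

Run:
```python
from h import *
p=ctrl.read_camera("wrist");s=ctrl.get_state();print(s['time'],s['eef_pos'],s['tcp_rot'],s['contact_force'],s['wrist_torque'])
save(p,"w6.png",(270,100,590,340),2.5)
print(blob(p,"y",s['eef_pos'][2]+.0077), blob(p,"r",.15))
print(down(79.2,.4655,-.1738,.2671))
```

```text
12.375 [ 0.4824487  -0.09141484  0.26853408] [ 4.31387065e-02  9.99068914e-01 -1.18243796e-04  5.85247446e-04] [-0.11871448 -0.48604115 -1.26920817] [0.02507976 0.02479432 0.03677383]
[(array([484.6, -90.2]), array([14.9, 70.1]), 84.0, [305, 227, 36, 151, 3721])] [(array([473.7, -89. ]), array([37.2, 23.1]), 67.7, [298, 175, 49, 38, 364])]
[ 5.000e-02  6.000e-02  9.586e+01  9.790e+00 -8.354e+01  1.440e+00]
```

View pics/w6.png

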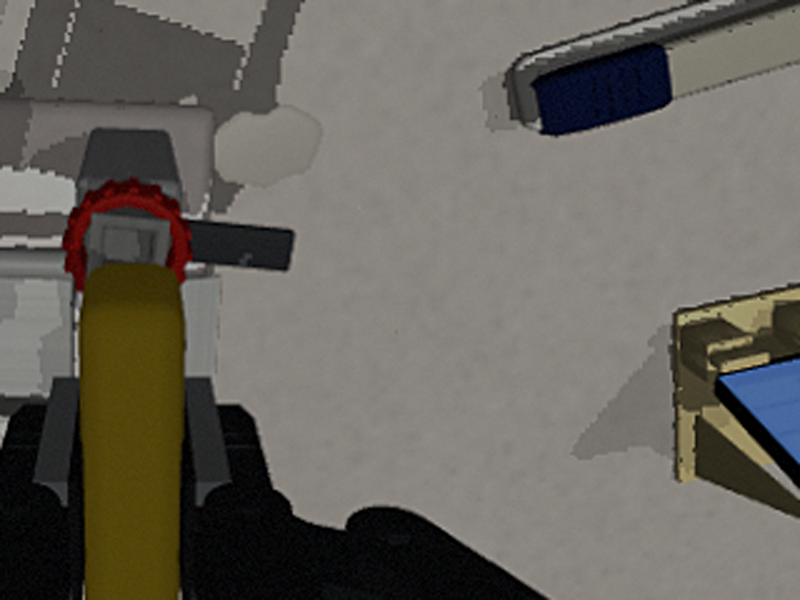

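{"fn": "send_rows", "kwargs": {"rows": "0 0 10 1 -10 0 -1;0 0 20 2 -20 0 -1;0 0 30 3 -32 0 -1;0 0 40 5 -44 0 -1;0 0 50 6 -55 0 -1;0 0 60 8 -65 0 -1;0 0 70 9 -75 0 -1;0 0 80 9.8 -83.5 1.4 -1"}}

```text
time: 13.38
eef_pos: [0.4649, -0.1739, 0.2657]
tcp_rot: [0.677, 0.736, -0.0, -0.001]
contact_force: [0.7, 0.1, -0.7]
opening: 0.181
finger_force: 49.8
```

{"fn": "send_rows", "kwargs": {"rows": "0 0 7 0 0 0 -1;0 0 14 0 0 0 -1;0 0 14 0 0 0 -1;0 0 14 0 0 0 -1"}}

```text
time: 13.88
eef_pos: [0.4651, -0.1736, 0.2661]
tcp_rot: [0.76, 0.65, -0.0, -0.0]
contact_force: [0.1, -1.1, -1.2]
opening: 0.182
finger_force: 49.8
```

Run:
```python
from h import *
p=ctrl.read_camera("wrist");s=ctrl.get_state();print(s['time'],s['eef_pos'],s['tcp_rot'],s['contact_force'],2*np.degrees(np.arctan2(s['tcp_rot'][1],s['tcp_rot'][0])))
np.save("w7.npy",p,allow_pickle=True)
q=np.load("w3.npy",allow_pickle=True).item()
print(blob(q,"y",.2748),blob(p,"y",s['eef_pos'][2]+.0077), blob(p,"r",.15))
print(ctrl.look_for(p,"pocket_mouth")[:1])
```

```text
13.925 [ 0.46513952 -0.17367357  0.26619143] [ 7.59671730e-01  6.50306678e-01 -8.63492453e-05 -2.81967976e-04] [ 0.59530453 -0.52825411 -0.77304609] 81.12946037955918
[(array([ 465. , -172.9]), array([71.4, 14.8]), 79.6, [302, 220, 41, 157, 5663])] [(array([ 464.6, -172.6]), array([71.3, 14.6]), 81.2, [302, 220, 41, 157, 5638])] [(array([481.4, -92. ]), array([37.9, 38. ]), 1.4, [300, 55, 59, 62, 1048]), (array([ 558.4, -101.4]), array([11.5, 30.3]), 82.1, [423, 74, 46, 19, 804])]
[]
```

{"fn": "send_rows", "kwargs": {"rows": "0 0 -1 -0.4 1.4 20 -1;0 0 -1 -0.4 1.4 55 -1;0 0 -1 -0.4 1.4 90 -1;0 0 -1 -0.4 1.4 112 -1;0 0 -1 -0.4 1.4 122 -1;0 0 -1 -0.4 1.4 126 -1;0 0 -1 -0.4 1.4 126 -1"}}

```text
time: 14.85
eef_pos: [0.467, -0.1747, 0.1412]
tcp_rot: [0.754, 0.656, 0.0, 0.001]
contact_force: [-0.2, 0.3, -0.8]
opening: 0.176
finger_force: 49.8
```

{"fn": "send_rows", "kwargs": {"rows": "0 0 0 0 0 4 -1;0 0 0 0 0 8 -1;0 0 0 0 0 12 -1;0 0 0 0 0 15 -1;0 0 0 0 0 17 -1;0 0 0 0 0 17 -1"}}

```text
time: 15.6
eef_pos: [0.4666, -0.1744, 0.1243]
tcp_rot: [0.754, 0.656, -0.0, -0.0]
contact_force: [-2.4, 1.0, 5.7]
opening: 0.18
finger_force: 50.4
```

{"fn": "send_rows", "kwargs": {"rows": "0 0 0 0 0 16 0;0 0 0 0 0 16 1;0 0 0 0 0 16 1;0 0 0 0 0 16 1;0 0 0 0 0 16 1"}}

```text
time: 16.23
eef_pos: [0.4668, -0.1745, 0.1078]
tcp_rot: [0.754, 0.656, 0.0, 0.0]
contact_force: [0.1, 0.6, 0.1]
opening: 1.002
finger_force: 0.0
```

Run:
```python
from h import *
s=ctrl.get_state();print(s['time'],s['eef_pos'],s['contact_force'],s['opening'])
print(down(82,s['eef_pos'][0],s['eef_pos'][1],.3),down(173,.53,.03,.36))
```

```text
16.225 [ 0.46677162 -0.17453125  0.10779626] [0.05232995 0.55499914 0.13770257] 1.0015956285050054
[ 4.000e-02  1.000e-02  4.000e-02 -5.000e-02  1.200e-01 -1.922e+02] [ 2.0000e-02  4.0000e-02 -9.0960e+01  2.1125e+02  3.4460e+01 -2.5223e+02]
```

I meant to hold the height there, but the tool went 16 mm lower as the fingers opened. It touched nothing. Lifting straight up now.

{"fn": "send_rows", "kwargs": {"rows": "0 0 0 0 0 -30 1;0 0 0 0 0 -80 1;0 0 0 0 0 -140 1;0 0 -10 20 3 -190 1;0 0 -20 60 10 -230 1;0 0 -30 110 18 -252 1;0 0 -40 160 26 -252 1;0 0 -50 200 34 -252 1"}}

```text
time: 17.23
eef_pos: [0.5283, 0.0208, 0.3605]
tcp_rot: [0.403, 0.915, 0.0, 0.001]
contact_force: [0.9, -0.5, -0.4]
opening: 0.998
finger_force: 0.0
```

{"fn": "send_rows", "kwargs": {"rows": "0 0 -10 8 -8 0 1;0 0 -20 8 -8 0 1;0 0 -30 8 -8 0 1;0 0 -41 8 -8 0 1;0 0 -41 8 -8 0 1;0 0 -41 8 -8 0 1"}}

```text
time: 17.98
eef_pos: [0.5166, 0.0196, 0.3596]
tcp_rot: [0.062, 0.998, -0.0, 0.0]
contact_force: [0.0, -0.0, 0.5]
opening: 1.0
finger_force: 0.0
```

Run:
```python
from h import *
np.set_printoptions(precision=4,suppress=True)
p=ctrl.read_camera("wrist");s=ctrl.get_state();print(s['time'],s['eef_pos'],s['tcp_rot'],s['contact_force'])
np.save("w8.npy",p,allow_pickle=True); save(p,"w8.png",None,1.25)
for z in(.15,.16): print(*blob(p,"r",z),sep="\n")
for z in(.132,): print(*blob(p,"y",z),sep="\n")
for n in "phone_cradle phone_camera blade_cassette".split():
    for d in ctrl.look_for(p,n)[:2]: print(n,w(p,d["position"]),round(d["p"],2))
```

```text
18.025 [0.5166 0.0196 0.3596] [ 0.0617  0.9981 -0.      0.    ] [0.8265 0.6677 0.5956]
(array([481.4, -90.7]), array([38. , 37.8]), 68.4, [186, 134, 40, 39, 426])
(array([ 558.6, -104.1]), array([11.1, 28.4]), 83.1, [204, 215, 12, 26, 267])
(array([480., -87.]), array([36.9, 36.7]), 68.4, [186, 134, 40, 39, 426])
(array([ 554.9, -100.1]), array([10.8, 27.6]), 83.1, [204, 215, 12, 26, 267])
(array([ 465.5, -174.3]), array([71.9, 14.7]), 82.3, [97, 139, 68, 15, 942])
phone_cradle [0.6217 0.2087 0.1119] 0.92
phone_cradle [0.6491 0.4383 0.0391] 0.4
phone_camera [0.6223 0.2081 0.1348] 0.59
blade_cassette [ 0.5543 -0.0997  0.1202] 0.57
```

View pics/w8.png

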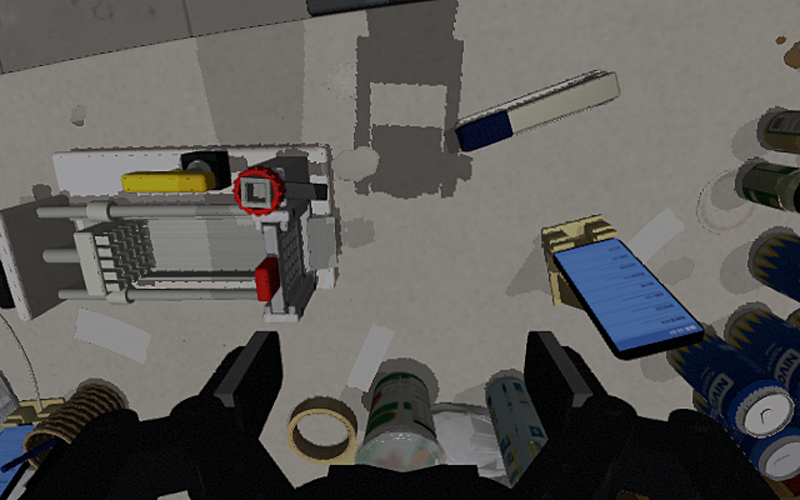

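The key stands back in its pocket at (165,183), the knob's tongue is clear at (320,190) and the red tab is at (266,280). The left phone's corners are near (553,247), (615,237), (622,360) and (704,343), with its top farther from the robot. I'll fit its pose from the blue screen.

```bash
cat > phone.py <<'E'
from h import *
from scipy.optimize import least_squares
th=np.radians(14)
def frame(psi):
    n=np.array([-np.cos(th)*np.cos(psi),-np.cos(th)*np.sin(psi),np.sin(th)]); u=np.array([np.sin(th)*np.cos(psi),np.sin(th)*np.sin(psi),np.cos(th)])
    return np.cross(u,n),u,n   # x,y,z of camera
def corners(q,w,h):
    x,u,n=frame(q[2]); top=np.array([q[0],q[1],.187]); c=top-u*.078
    return np.array([c+sx*w/2*x+sy*h/2*u for sx,sy in((-1,1),(1,1),(1,-1),(-1,-1))])
def fit(p,box,body=None):
    hsv=cv2.cvtColor(p["color"],cv2.COLOR_RGB2HSV).astype(int); m=(hsv[...,0]>95)&(hsv[...,0]<125)&(hsv[...,1]>80)&(hsv[...,2]>90)
    M=np.zeros(m.shape,np.uint8); x0,y0,x1,y1=box; M[y0:y1,x0:x1]=m[y0:y1,x0:x1]
    M=cv2.morphologyEx(M,cv2.MORPH_CLOSE,np.ones((9,9),np.uint8)); n,l,st,_=cv2.connectedComponentsWithStats(M); i=1+st[1:,4].argmax()
    cs=cv2.findContours((l==i).astype(np.uint8),0,cv2.CHAIN_APPROX_NONE)[0][0]
    hull=cv2.convexHull(cs); ap=hull
    for e in np.arange(1,20,.5):
        ap=cv2.approxPolyDP(hull,e,True)
        if len(ap)<=4: break
    C=ap.reshape(-1,2).astype(float); print("corners",C.tolist(),st[i])
    best=None
    for k in range(4):
        for D in (C,C[::-1]):
            D=np.roll(D,k,0); f=lambda q:(px(p,corners(q,q[3],q[4]))-D).ravel()
            r=least_squares(f,[.63,.21,0,.07,.145])
            if abs(r.x[2])<1 and (best is None or r.cost<best.cost): best=r
    q=best.x; print("fit",q[:2].round(4),np.degrees(q[2]).round(2),q[3:].round(4),"cost",round(best.cost,2))
    print("body px*1.25",(px(p,corners(q,.075,.156))*1.25).round(0).tolist())
    x,u,n=frame(q[2]); cam=np.array([q[0],q[1],.187])-u*.008; print("camera",cam.round(4),"n",n.round(3)); return q
E
python3 - <<'E'
from phone import *
p=np.load("w8.npy",allow_pickle=True).item(); fit(p,(430,180,575,290))
p=ctrl.read_camera("scene"); u=px(p,[.63,.21,.11])[0].astype(int); print(u); fit(p,(u[0]-35,u[1]-45,u[0]+35,u[1]+45))
E
```

```text
corners [[444.0, 203.0], [493.0, 191.0], [561.0, 264.0], [495.0, 280.0]] [ 444  191  118   90 5347]
fit [0.6351 0.2159] 7.21 [-0.0686  0.1468] cost 0.12
body px*1.25 [[709.0, 333.0], [618.0, 355.0], [550.0, 252.0], [617.0, 236.0]]
camera [0.6331 0.2157 0.1792] n [-0.963 -0.122  0.242]
[276 182]
corners [[242.0, 140.0], [295.0, 154.0], [278.0, 203.0], [242.0, 180.0]] [ 241  140   55   64 1971]
fit [0.687  0.3518] 2.02 [ 0.2932 -0.1908] cost 31.28
body px*1.25 [[325.0, 185.0], [340.0, 191.0], [332.0, 237.0], [318.0, 231.0]]
camera [0.6851 0.3518 0.1792] n [-0.97  -0.034  0.242]
```

Run:
```python
from h import *
print(down(172.8,.5554,-.101,.215),down(172.8,.5554,-.101,.150))
```

```text
[  -0.      0.      0.2   -53.16 -114.92  144.55] [-0.0000e+00  0.0000e+00  2.0000e-01 -5.3160e+01 -1.1492e+02  2.0955e+02]
```

{"fn": "send_rows", "kwargs": {"rows": "0 0 0 -20 -45 40 1;0 0 0 -40 -90 90 1;0 0 0 -53.2 -115 130 1;0 0 0 -53.2 -115 155 1;0 0 0 -53.2 -115 180 1;0 0 0 -53.2 -115 200 1;0 0 0 -53.2 -115 209.5 1;0 0 0 -53.2 -115 209.5 1", "grip_force": 80}}

```text
time: 19.23
eef_pos: [0.5554, -0.1008, 0.1497]
tcp_rot: [0.061, 0.998, 0.0, -0.0]
contact_force: [0.4, -0.1, 0.5]
opening: 1.002
finger_force: 0.0
```

Run:
```python
from h import *
p=ctrl.read_camera("wrist");s=ctrl.get_state();print(s['time'],s['eef_pos'],s['contact_force'])
for z in(.15,.16): print(*blob(p,"r",z),sep="\n")
```

```text
19.275 [ 0.55589768 -0.10102648  0.1505661 ] [ 0.05915408 -0.31814827  0.62485957]
(array([482.1, -91.2]), array([35.5, 38. ]), 47.1, [263, 48, 113, 116, 2777])
(array([481.6, -91.2]), array([32.6, 34.8]), 47.1, [263, 48, 113, 116, 2777])
```

{"fn": "send_rows", "kwargs": {"rows": "0 0 0 0 0 0 -1;0 0 0 0 0 0 -1;0 0 0 0 0 0 -1;0 0 0 0 0 0 -1;0 0 0 0 0 0 -1;0 0 0 0 0 0 -1;0 0 0 0 0 0 -1;0 0 0 0 0 0 -1"}}

```text
time: 20.27
eef_pos: [0.5557, -0.1012, 0.1504]
tcp_rot: [0.061, 0.998, -0.0, 0.0]
contact_force: [-1.0, -0.3, 3.2]
opening: 0.131
finger_force: 78.5
```

{"fn": "send_rows", "kwargs": {"rows": "0 0 0 0 0 -5 -1;0 0 0 0 0 -12 -1;0 0 0 0 0 -22 -1;0 0 0 0 0 -32 -1;0 0 0 0 0 -32 -1"}}

```text
time: 20.9
eef_pos: [0.5563, -0.1013, 0.1836]
tcp_rot: [0.061, 0.998, -0.0, 0.001]
contact_force: [-0.5, 0.1, -3.1]
opening: 0.126
finger_force: 77.9
```

{"fn": "send_rows", "kwargs": {"rows": "0 0 0 0 0 -15 -1;0 0 0 0 0 -35 -1;0 0 0 0 0 -55 -1;0 0 0 0 0 -80 -1;0 0 0 0 0 -105 -1;0 0 0 0 0 -120 -1;0 0 0 0 0 -125 -1;0 0 0 0 0 -125 -1"}}

```text
time: 21.9
eef_pos: [0.5554, -0.101, 0.3068]
tcp_rot: [0.061, 0.998, 0.0, -0.0]
contact_force: [0.8, 0.4, -4.5]
opening: 0.126
finger_force: 78.0
```

```bash
cat > tgt.py <<'E'
from phone import *
s=ctrl.get_state(); print(s['time'],s['eef_pos'],s['contact_force'],s['opening'],s['qpos'])
q=[.6351,.2159,np.radians(7.21)]
x,u,n=frame(q[2]); cam=np.array([q[0],q[1],.187])-u*.008; B=cam+.2*n
X=np.cross(u,n)*np.sign(np.cross(u,n)[1]); Z=-u; T=R.from_matrix(np.c_[X,np.cross(Z,X),Z])
off=.067  # TCP above blade centre along u
P=B+u*off; print("B",B,"TCP",P,"row",go(P,T))
r0=R.from_quat(s['tcp_rot'])
a=np.arctan2(X[1],X[0]);X2=np.array([np.cos(a),np.sin(a),0]);T2=R.from_matrix(np.c_[X2,np.cross([0,0,-1.],X2),[0,0,-1.]])
print("upright row",go(P,T2))
E
python3 tgt.py
```

```text
21.9 [ 0.55536019 -0.10096393  0.30680244] [ 0.76324074  0.39503991 -4.48273748] 0.12567320472555593 [-3.59560497e-01  5.31071963e-03  1.79298372e+00  1.43951429e-05
  1.34366810e+00 -1.80894738e+00]
B [0.44065525 0.19130144 0.22762201] TCP [0.45673585 0.19333574 0.29263183] row [ 11.88   9.24  75.43 133.54 280.19  14.25]
upright row [-1.0000e-02 -2.0000e-02  7.5830e+01  1.3354e+02  2.8019e+02  1.4250e+01]
```

{"fn": "send_rows", "kwargs": {"rows": "0 0 8 8 15 0 -1;0 0 18 25 50 0 -1;0 0 28 45 95 0 -1;0 0 38 65 140 0 -1;0 0 48 85 180 0 -1;0 0 58 105 220 0 -1;0 0 68 122 255 0 -1;0 0 75.8 133.5 280 0 -1"}}

```text
time: 22.9
eef_pos: [0.4555, 0.1945, 0.3055]
tcp_rot: [0.662, 0.749, -0.001, -0.001]
contact_force: [0.3, -0.6, -3.4]
opening: 0.123
finger_force: 78.2
```

{"fn": "send_rows", "kwargs": {"rows": "0 0 0 0 0 0 -1;0 0 0 0 0 0 -1"}}

```text
time: 23.15
eef_pos: [0.4567, 0.1927, 0.3061]
tcp_rot: [0.661, 0.751, -0.001, -0.0]
contact_force: [0.4, 0.6, -3.5]
opening: 0.124
finger_force: 78.2
```

```bash
python3 tgt.py
python3 - <<'E'
from phone import *
np.set_printoptions(precision=4,suppress=True)
p=ctrl.read_camera("wrist"); save(p,"w9.png"); np.save("w9.npy",p,allow_pickle=True)
for n in "phone_cradle phone_camera blade_cassette blade_centre".split():
    for d in ctrl.look_for(p,n)[:1]: print(n,w(p,d["position"]),round(d["p"],2))
u=px(p,[.635,.21,.12])[0];print(u)
p=ctrl.read_camera("scene"); np.save("s9.npy",p,allow_pickle=True)
for n in "blade_cassette blade_centre".split():
    for d in ctrl.look_for(p,n)[:1]: print(n,w(p,d["position"]),round(d["p"],2))
E
```

```text
23.15 [0.45669905 0.19267482 0.30608355] [ 0.40204243  0.56334746 -3.48589027] 0.12378822910085213 [ 1.94503719e-01 -1.55573585e-01  1.94551587e+00 -5.80977496e-04
  1.35323634e+00  6.69220778e-02]
B [0.44065525 0.19130144 0.22762201] TCP [0.45673585 0.19333574 0.29263183] row [13.91  0.05  0.1   0.66  0.14 13.45]
upright row [-0.09  0.04  0.11  0.66  0.14 13.45]
phone_camera [0.6205 0.2195 0.1379] 0.91
blade_cassette [0.4485 0.2062 0.2858] 0.73
blade_centre [0.4542 0.2062 0.2911] 0.68
[511.7305 187.0177]
blade_cassette [0.4576 0.1791 0.2483] 0.96
blade_centre [0.4579 0.1826 0.2487] 0.86
```

Run:
```python
from phone import *
p=np.load("w9.npy",allow_pickle=True).item(); s=ctrl.get_state()
fit(p,(420,90,640,300))
T=R.from_quat(s['tcp_rot']); tcp=s['eef_pos']
hsv=lambda p:cv2.cvtColor(p["color"],cv2.COLOR_RGB2HSV).astype(int)
W=lambda L:tcp+T.apply(np.array(L)/1000.)
# tool coords: tab x+-15,y+-6,z -10..24 ; frame x+-42, y+-6, z 24..110
tab=[(x,y,z) for x in(-15,15) for y in(-6,6) for z in(-10,24)]; fr=[(x,y,z) for x in(-42,42) for y in(-6,6) for z in(24,110)]
for nme in("w9","s9"):
    p=np.load(nme+".npy",allow_pickle=True).item(); h=hsv(p)
    a=px(p,W(tab)); b=px(p,W(fr)); print(nme,"tab pred",a.min(0),a.max(0),"frame pred",b.min(0),b.max(0)); print(px(p,W([(42,6,24),(42,-6,24),(42,6,110),(42,-6,110)])).round(1).tolist())
    m=((h[...,0]<8)|(h[...,0]>172))&(h[...,1]>120)&(h[...,2]>40); lo=np.maximum(a.min(0)-15,0).astype(int);hi=(a.max(0)+15).astype(int)
    v,u=np.nonzero(m[lo[1]:hi[1],lo[0]:hi[0]]); 
    if len(v): print("red",u.min()+lo[0],v.min()+lo[1],u.max()+lo[0],v.max()+lo[1],len(v))
```

```text
corners [[449.0, 132.0], [563.0, 156.0], [546.0, 241.0], [443.0, 190.0]] [ 443  132  121  110 8441]
fit [0.6342 0.2175] 7.88 [-0.0686  0.1482] cost 0.18
body px*1.25 [[711.0, 191.0], [686.0, 308.0], [551.0, 240.0], [559.0, 161.0]]
camera [0.6322 0.2173 0.1792] n [-0.961 -0.133  0.242]
w9 tab pred [308.12298583 239.66541955] [340.87585139 344.4693681 ] frame pred [310.65835605 149.70677029] [338.22404258 340.25809702]
[[338.2, 183.0], [310.7, 182.9], [332.8, 149.8], [315.0, 149.7]]
red 307 242 337 338 2681
s9 tab pred [232.22870202 138.05283686] [241.6396253  150.63167871] frame pred [227.82930896 146.10640581] [248.53124091 176.8451685 ]
[[230.6, 146.1], [227.8, 146.9], [232.5, 169.7], [229.8, 170.6]]
red 239 139 241 149 28
```

```bash
python3 - <<'E'
from phone import *
g=np.load("w9.npy",allow_pickle=True).item()["color"].mean(2).astype(int)
print(130,g[130:200,320:329].mean(1).astype(int).tolist())
print("row160 from 300",g[158:163,300:350].mean(0).astype(int).tolist())
print("row178",g[176:181,300:350].mean(0).astype(int).tolist())
s=np.load("s9.npy",allow_pickle=True).item(); save(s,"s9.png",(190,110,290,200),6)
E
sed -i 's/q=\[.*/q=[.6347,.2167,np.radians(7.55)]/' tgt.py; python3 tgt.py
```

```text
130 [77, 80, 83, 83, 81, 84, 83, 83, 81, 80, 83, 87, 86, 84, 84, 83, 85, 86, 86, 87, 74, 56, 59, 63, 66, 59, 61, 60, 61, 61, 60, 61, 61, 60, 60, 61, 61, 61, 61, 61, 61, 61, 61, 60, 57, 74, 80, 56, 59, 60, 61, 60, 67, 86, 97, 101, 103, 102, 103, 102, 103, 102, 102, 102, 102, 102, 102, 102, 102, 102]
row160 from 300 [86, 94, 104, 63, 78, 90, 88, 89, 89, 87, 58, 35, 48, 63, 61, 61, 62, 61, 61, 60, 61, 60, 60, 61, 62, 60, 61, 60, 60, 60, 60, 58, 45, 35, 72, 119, 109, 102, 127, 125, 122, 110, 111, 111, 112, 111, 109, 114, 125, 123]
row178 [90, 100, 120, 94, 111, 71, 73, 87, 88, 83, 62, 65, 67, 62, 63, 63, 63, 64, 63, 63, 63, 62, 63, 64, 63, 63, 65, 63, 64, 62, 63, 63, 65, 60, 68, 97, 115, 139, 141, 161, 159, 159, 159, 159, 160, 159, 160, 159, 159, 159]
23.55 [0.45705406 0.19269942 0.3070141 ] [-0.36557147  0.18916501 -2.81733332] 0.12698274109576616 [ 1.94156019e-01 -1.56251758e-01  1.94443102e+00 -2.05330000e-05
  1.35341204e+00  6.83208558e-02]
B [0.44040464 0.19094802 0.22762201] TCP [0.45647289 0.19307771 0.29263183] row [14.   -0.04 -0.34  0.45 -0.53 14.38]
upright row [ 0.    0.   -0.34  0.45 -0.53 14.38]
```

The cassette edges match the predicted ones within about 1 mm, and the two phone fits agree within 2 mm. Next I tilt it to face the screen.

{"fn": "send_rows", "kwargs": {"rows": "2 0 0 0 0 2 -1;5 0 0 0 0 5 -1;8 0 -0.2 0 -0.3 8 -1;11 0 -0.3 0.3 -0.5 11 -1;13 0 -0.3 0.4 -0.5 13.5 -1;14 0 -0.3 0.4 -0.5 14.4 -1;14 0 -0.3 0.4 -0.5 14.4 -1;14 0 -0.3 0.4 -0.5 14.4 -1"}}

```text
time: 24.55
eef_pos: [0.4563, 0.1935, 0.2928]
tcp_rot: [0.654, 0.747, -0.091, -0.08]
contact_force: [-0.3, -0.0, -2.7]
opening: 0.124
finger_force: 78.3
```

```bash
python3 tgt.py
python3 - <<'E'
from phone import *
p=ctrl.read_camera("wrist"); fit(p,(420,60,640,340))
g=p["color"].mean(2).astype(int); s=ctrl.get_state(); T=R.from_quat(s['tcp_rot'])
print(px(p,s['eef_pos']+T.apply(np.array([(42,6,24),(42,-6,24),(42,6,110),(42,-6,110)])/1000)).round(1).tolist(), g[140:195,320:328].mean(1).astype(int).tolist(), g[158:163,300:350].mean(0).astype(int).tolist())
print(s['opening'],s['finger_force'],s['dq'].round(4))
E
```

```text
24.55 [0.45633739 0.19345235 0.29283299] [-0.3469773  -0.04973064 -2.68054896] 0.12379294109698445 [ 0.18914949 -0.01760471  1.85338637  0.01452138  1.54911235  0.05526092]
B [0.44040464 0.19094802 0.22762201] TCP [0.45647289 0.19307771 0.29263183] row [ 0.04 -0.04  0.01 -0.39  0.13  0.17]
upright row [-13.96  -0.04   0.    -0.39   0.13   0.17]
corners [[525.0, 142.0], [639.0, 171.0], [630.0, 281.0], [514.0, 208.0]] [  514   142   126   140 11214]
fit [0.6317 0.2188] 14.59 [-0.0723  0.1393] cost 46.5
body px*1.25 [[820.0, 215.0], [796.0, 357.0], [641.0, 264.0], [644.0, 175.0]]
camera [0.6298 0.2183 0.1792] n [-0.939 -0.244  0.242]
[[336.9, 182.4], [309.5, 182.4], [331.8, 149.5], [314.1, 149.5]] [98, 98, 98, 99, 99, 100, 100, 99, 101, 99, 82, 61, 65, 75, 78, 64, 64, 66, 65, 65, 65, 66, 66, 65, 65, 65, 66, 66, 66, 66, 65, 67, 66, 65, 62, 78, 86, 61, 63, 64, 64, 61, 87, 135, 166, 180, 187, 187, 186, 186, 187, 186, 186, 185, 186] [99, 98, 99, 97, 97, 99, 99, 98, 98, 96, 81, 69, 75, 74, 65, 66, 66, 65, 66, 65, 66, 65, 65, 65, 65, 66, 66, 65, 65, 65, 65, 62, 47, 23, 53, 106, 99, 97, 98, 98, 99, 98, 98, 97, 97, 97, 97, 98, 97, 98]
0.12560482505296627 78.25114488601685 [ 0.0006 -0.0049  0.0007 -0.0003 -0.0005 -0.0004]
```

The pose is within 0.5 mm of the target, with the cassette unmoved in the grip. This last phone fit is invalid because the screen is cut off at the image edge. I'll let it settle and hand in.

{"fn": "send_rows", "kwargs": {"rows": "0 0 0 0 0 0 -1;0 0 0 0 0 0 -1;0 0 0 0 0 0 -1;0 0 0 0 0 0 -1"}}

```text
time: 25.1
eef_pos: [0.4563, 0.1934, 0.2926]
tcp_rot: [0.654, 0.746, -0.091, -0.081]
contact_force: [0.0, -0.6, -3.3]
opening: 0.129
finger_force: 78.3
```

```bash
python3 -c "
from plant import ctrl
print(ctrl.sign_off())"
```

```text
the job is handed in; nothing more can be done
None
```

I handed the job in at 25 s: the knob is turned to its stop, the key is back in its black pocket, and the cassette is held steady, tab end up, square to the left phone's front camera about 20 cm away; the hand-in call gave no verdict.

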